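# Turn the wide steel pan mouth up

## Robot

A 6-joint arm with a two-finger parallel gripper is mounted at the origin on the work surface; the furniture and walls round the work are solid. World frame = base frame: x ahead of the robot, y to its left, z up, the work surface at z = 0. Lengths are in mm, angles in rad, forces in N, time in s.
With the tool pointing down it reaches from about 325 to 875 mm from the base axis. Payload 4.4 kg.
Tool frame: the origin (TCP) lies on the centre line of the jaws, within the pads' length; the fingertips stand ahead of it and the grasp point (between the pads) lies 6 mm ahead of it (ctrl.tcp_to_tips is the z of the fingertips in the tool frame, in mm); z points along the fingers, y is the line along which they close (so a half turn about z gives the same grasp; the last joint's range is limited). The gripper opens to 85 mm and grips with 20 to 120 N. Pads are 22 mm wide; open, the fingers measure 114 mm over their backs; the gripper's body (76 mm by 85 mm) begins 54 mm behind the grasp point. The pads swing forward as they close: fully open they stand 13 mm farther back than shut.
Start: joints at [0.991, 0.207, 1.542, -0, 1.393, -0.15], TCP at [239.606, 522.701, 256.282] pointing down, gripper open.
Joint ranges: [-2.73, 2.73], [-0.86, 2.22], [0.23, 2.46], [-1.11, 4.25], [0.08, 2.63], [-2.82, 2.82]. Speed limits (rad/s): [2.79, 2.79, 3.14, 3.14, 3.14, 3.14].

## Interface

Orientations are given as a 3x3 rotation matrix whose columns are the frame's x, y, z axes.
In Python, from plant import ctrl, sensors, optics gives the robot as it stands. Calls block until the motion is done:
- ctrl.move_ptp(position, orientation): joint-space move of the TCP to a pose.
- ctrl.move_l(position, rot=None, vel=150, threshold=None): straight line of the TCP; rot=None keeps the orientation; vel is the mean speed in mm/s. With threshold (N) it stops when the force on the tool has changed by that much, and returns True; else False.
- ctrl.set_joints(angles): joint-space move.
- ctrl.gripper_to(opening, force=None): finger opening in mm; force is the grip in N (None keeps the last); returns when the fingers have stopped.
- ctrl.hold(seconds).
- ctrl.solve_ik(position, orientation): joint angles nearest the present ones, or None.
- sensors.read_state(): the state.
- optics.grab_frame(name): name is "scene" or "side" or "wrist"; returns (picture, depth): 384x512x3 uint8, red, green, blue; 384x512 float32, mm along the optical axis (not along the pixel's ray), 0 where there is no reading.
- optics.camera_params(name): a dict with "mtx" (3x3 intrinsics, pixels), "R" (3x3) and "t" (3): a world point X has camera coordinates R X + t; the wrist camera has in their place "T_tool_cam" (4x4, takes a point from camera to tool coordinates, whose origin is the TCP and whose axes are the flange's). Camera axes: x right, y down, z forward; pixel columns grow to the right and rows downward; lengths in mm; the calibration is good to about 2 mm. The wrist camera is an equidistant fisheye: a pixel r from the principal point sees the ray r / f radians off the axis. A picture is of the moment at which its call begins: read the wrist's pose just before it. camera_params takes no time and is no camera call.
A pose or a line that the arm cannot do raises ctrl.MotionError and nothing moves.
- ctrl.finish_job(): hands the job in; it is judged then, once.
The state is a dict: "t": time; "q": joint angles; "qvel": joint speeds; "tau": joint torques, N m; "eef_pos": TCP position; "eef_rot": TCP orientation; "force": force on the tool from outside, world axes, zero at the start; "wrist_torque": the same for the moment, N m; "grip_width": finger opening in mm; "grasp_force": force on a finger pad.
Only numpy, scipy, OpenCV 4.12 (cv2) and the standard library are available. Lean on these libraries where they do the work, as an engineer would, in place of code of your own. Each camera call takes 0.05 s, during which the arm holds its last target. There are 200 camera calls.

## Task

Two steel pans lie upside down on the thick bench board so that no shavings fall into them. Tip the wider one over without dropping it, and leave it standing mouth up, flat on the board near where it was. Leave the narrower pan as it is, mouth down.

Things in the scene. Friction and masses are not known exactly. Their poses are not given: they have to be found in the camera images.
- wide_pan_centre (a point): Wider of two round steel pans on the thick board (top at z = 49 mm), 0.24 to 0.4 kg: rim 116 mm across, closed bottom 92 mm, 50 mm high, wall 3 mm; starts mouth down. Point on its axis, half-way up (25 mm above the board, mouth down or up). z axis: from mouth to closed bottom, up at the start, down once mouth up. Handle along -x, at first toward the robot (30 degrees). Far edge 153 mm from knob.
- wide_pan_knob (a point): Centre of the wooden ball knob (22 mm) on the wide pan's handle, 95 mm from the pan's axis, 25 mm above the board; 28 mm of 8 mm rod between it and the rim. Axes as the pan's. Pinched lightly (12 N) across the handle, the ball turns between the fingers: lifted, the pan swings to hang below the knob; set down on its edge and led on the way its bottom faces, it lies down on its bottom.
- narrow_pan_centre (a point): Narrower pan of the same make, to be left alone: 82 mm across the rim, 64 mm across the bottom, 50 mm high, with a like knob on a handle along its -x axis, 78 mm from its axis. It lies mouth down. Point (on the axis, 25 mm up) and axes as for the wide pan. The two change places from start to start; their centres lie 0.19 m or more apart.

How it is judged:
By the outcome, as a careful person would: the job done as asked, in the order asked, and still so for the second after the job is handed in, with the robot touching nothing.
It also fails if it takes over 45 s, if anything falls off the work surface, if the arm or the gripper's body presses on something with over 40 N, if the wrist force passes 120 N, or if a joint passes its speed limit or range.

## Working session

There is one attempt and no reset: what is moved stays moved. The work goes in short steps, each a Python script; the robot and the scene stay as the last script left them, time stands still between calls to the robot, and variables do not carry over. Pictures are saved under pics/ and viewed, at most 10 in all, crops included, and the job is handed in when it is done.

```bash
mkdir -p pics; ls; python3 - <<'E'
from plant import ctrl, sensors, optics
import cv2, numpy as np
ims=[]
for n in ("scene","side"):
    p,d=optics.grab_frame(n); c=optics.camera_params(n)
    np.savez(n+".npz",p=p,d=d,**c)
    C=-c["R"].T@c["t"]; print(n,C.round(),c["mtx"].round(1).tolist(),c["R"][2].round(2))
    ims.append(p[...,::-1])
cv2.imwrite("pics/scene.png",ims[0]);cv2.imwrite("pics/side.png",ims[1])
s=sensors.read_state(); print(s["t"],s["eef_pos"],ctrl.tcp_to_tips,s["grip_width"]); print(np.round(s["eef_rot"],3))
E
```

```text
pics
scene [ 142. -580.  607.] [[364.3, 0.0, 252.1], [0.0, 364.3, 190.7], [0.0, 0.0, 1.0]] [ 0.45  0.69 -0.57]
side [383. 707. 616.] [[393.5, 0.0, 261.5], [0.0, 393.5, 193.1], [0.0, 0.0, 1.0]] [ 0.16 -0.78 -0.6 ]
0.1 [239.24271063 522.14563464 255.18508403] 25.0 85.1916762042963
[[-0.909  0.417 -0.001]
 [ 0.417  0.909 -0.002]
 [ 0.    -0.002 -1.   ]]
```

View pics/scene.png

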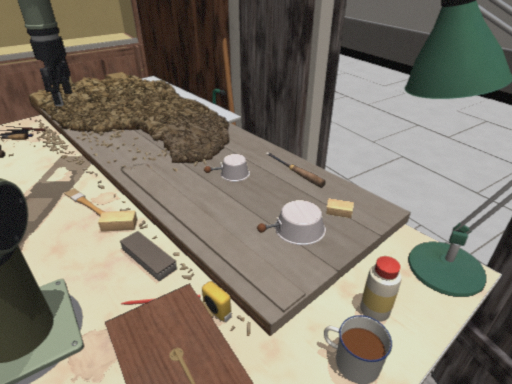

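View pics/side.png

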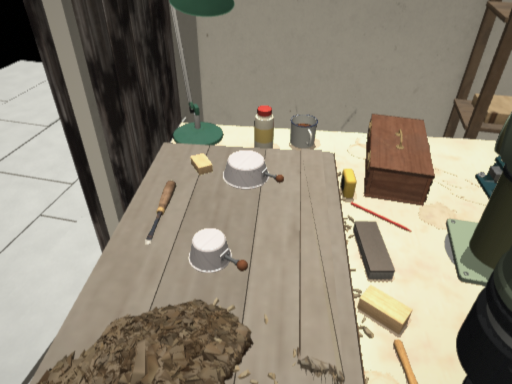

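The scene view shows the wide pan at about (302,222) with its knob at (262,228). The narrow pan is at (235,168), knob at (207,169). In the side view the wide pan is at (245,168) with its knob at (280,178), and the narrow pan is at (210,250).

```bash
cat > loc.py <<'E'
import cv2, numpy as np
def ray(c,u,v):
    d=np.array(c["R"]).T@np.linalg.solve(c["mtx"],[u,v,1.]); return -c["R"].T@c["t"],d
def onplane(c,u,v,z):
    C,d=ray(c,u,v); return C+d*(z-C[2])/d[2]
def blob(mask,u,v,r=14):
    n,l,st,ce=cv2.connectedComponentsWithStats(mask.astype(np.uint8))
    k=[i for i in range(1,n) if st[i,4]>15]; k=min(k,key=lambda i:np.hypot(*(ce[i]-[u,v])))
    return ce[k],st[k,4],l==k
def tri(rs):
    A=0;b=0
    for C,d in rs:
        d=d/np.linalg.norm(d);P=np.eye(3)-np.outer(d,d);A=A+P;b=b+P@C
    return np.linalg.solve(A,b)
E
python3 - <<'E'
from loc import *
g={"scene":{"W":(302,215,262,228),"N":(235,160,207,169)},"side":{"W":(245,162,280,178),"N":(209,240,241,265)}}
rs={"W":[],"N":[]}
for n in g:
    c=np.load(n+".npz"); p=c["p"].astype(int); hsv=cv2.cvtColor(c["p"],cv2.COLOR_RGB2HSV)
    top=(p.min(2)>185)&(hsv[...,1]<25); kn=(p[...,0]-p[...,2]>35)&(p[...,0]<150)
    for k,(a,b,e,f) in g[n].items():
        near=np.zeros(top.shape,np.uint8); cv2.circle(near,(a,b),34,1,-1); nk=np.zeros_like(near); cv2.circle(nk,(e,f),9,1,-1)
        t,ar,m=blob(top&(near>0),a,b); q,ak,_=blob(kn&(nk>0),e,f)
        T=onplane(c,*t,99); K=onplane(c,*q,74); rs[k].append(ray(c,*q))
        ys,xs=np.nonzero(m); P=np.array([onplane(c,x,y,99) for x,y in zip(xs,ys)])
        print(n,k,t.round(1),ar,T.round(1),"ext",np.ptp(P,0).round(),"mid",((P.max(0)+P.min(0))/2).round(1),"| knob",q.round(1),ak,K.round(1),"dist",np.hypot(*(T-K)[:2]).round(1))
for k in rs: print(k,"knob tri",tri(rs[k]).round(1))
E
```

```text
scene W [301.4 212.3] 730 [589.7 -97.   99. ] ext [86. 87.  0.] mid [590.7 -95.2  99. ] | knob [261.2 226.5] 52 [502.9 -63.8  74. ] dist 93.0
scene N [234.3 159.3] 178 [587.1 193.2  99. ] ext [56. 59.  0.] mid [587.7 193.3  99. ] | knob [206.8 168.3] 30 [517.7 229.9  74. ] dist 78.5
side W [245.4 159.9] 543 [591.  -85.4  99. ] ext [87. 88.  0.] mid [591.6 -86.7  99. ] | knob [279.3 177.6] 40 [501.7 -67.5  74. ] dist 91.0
side N [208.3 239.5] 570 [587.7 202.3  99. ] ext [60. 60.  0.] mid [587.9 201.4  99. ] | knob [242.  264.1] 91 [516.4 224.7  74. ] dist 74.8
W knob tri [501.6 -65.4  75.6]
N knob tri [516.  226.5  76.2]
```

```bash
cat > w.py <<'E'
from plant import ctrl, sensors, optics
import cv2, numpy as np
from loc import *
def R_of(d):
    x=np.array([-d[0],-d[1],0.]); z=np.array([0,0,-1.]); return np.column_stack([x,np.cross(z,x),z])
def wrist(name):
    s=sensors.read_state(); p,dep=optics.grab_frame("wrist"); c=optics.camera_params("wrist")
    np.savez(name+".npz",p=p,d=dep,pos=s["eef_pos"],rot=s["eef_rot"],mtx=c["mtx"],T=c["T_tool_cam"]); cv2.imwrite(f"pics/{name}.png",p[...,::-1])
def wpt(c,u,v,z):
    M=c["mtx"]; a=np.array([(u-M[0,2])/M[0,0],(v-M[1,2])/M[1,1]]); r=np.hypot(*a)+1e-9
    d=np.r_[a/r*np.sin(r),np.cos(r)]; T=c["T"]; d=c["rot"]@T[:3,:3]@d; C=c["pos"]+c["rot"]@T[:3,3]
    return C+d*(z-C[2])/d[2]
E
python3 - <<'E'
from w import *
d=np.array([89,-25.6]);d/=np.hypot(*d)
ctrl.move_ptp([515,-69,230],R_of(d)); wrist("w1"); s=sensors.read_state(); print(s["t"],s["eef_pos"],s["q"])
c=np.load("w1.npz"); print(c["T"].round(2),c["mtx"])
E
```

```text
2.475 [515.12205949 -68.20432355 230.04175142] [-2.98418339e-01  1.12624015e-01  1.70599883e+00  2.14640680e-04
  1.32290656e+00 -1.59048315e+00]
[[  -0.     -0.97   -0.26   65.43]
 [   1.     -0.     -0.     -1.23]
 [   0.     -0.26    0.97 -118.47]
 [   0.      0.      0.      1.  ]] [[297.31863964   0.         252.8306744 ]
 [  0.         297.31863964 190.24816152]
 [  0.           0.           1.        ]]
```

View pics/w1.png

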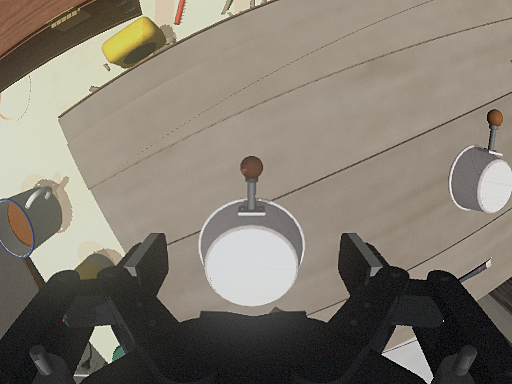

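The wrist view shows the wide pan's knob at (251,167), the centre of its closed bottom at about (251,265), and the handle well in line with the tool.

```bash
python3 - <<'E'
from w import *
c=np.load("w1.npz"); p=c["p"].astype(int)
n=np.zeros(p.shape[:2],np.uint8); cv2.circle(n,(251,167),18,1,-1)
k,a,_=blob((p[...,0]-p[...,2]>40)&(n>0),251,167)
n[:]=0; cv2.circle(n,(251,265),62,1,-1)
t,b,m=blob((p.min(2)>205)&(n>0),251,265)
ys,xs=np.nonzero(m); P=np.array([wpt(c,x,y,99) for x,y in zip(xs,ys)])
(cx,cy),r=cv2.minEnclosingCircle(P[:,:2].astype(np.float32)); 
K=wpt(c,*k,74); print(k,a,K.round(1),t,b,P.mean(0).round(1),cx,cy,r)
T=P.mean(0); d=(T-K)[:2]; print(np.hypot(*d),np.degrees(np.arctan2(d[1],d[0])))
E
```

```text
[250.49324324 167.93918919] 148 [501.  -67.8  74. ] [250.98068991 266.99568804] 5334 [589.5 -92.8  99. ] 591.5652465820312 -93.52516174316406 43.143798828125
91.90050455169597 -15.772327735590876
```

```bash
python3 - <<'E'
from w import *
a=np.radians(-15.8); d=np.array([np.cos(a),np.sin(a)]); R=R_of(d)
K=np.array([500.5,-67.3])
ctrl.gripper_to(50,force=20)
ctrl.move_l([*K,120],R); 
print(ctrl.move_l([*K,81],vel=60,threshold=6))
try: ctrl.gripper_to(10,force=12)
except Exception as e: print(e); ctrl.gripper_to(10,force=20)
s=sensors.read_state(); print(s["t"],s["eef_pos"],s["grip_width"],s["grasp_force"],s["force"])
for z in (120,):
    ctrl.move_l([*K,z],vel=50); s=sensors.read_state(); print(s["t"],s["eef_pos"],s["grip_width"],s["grasp_force"],s["force"])
p,_=optics.grab_frame("scene"); q,_=optics.grab_frame("side")
v=np.hstack([cv2.resize(i[y:y+140,x:x+140,::-1],(400,400),interpolation=2) for i,x,y in((p,220,110),(q,190,80))]); cv2.imwrite("pics/lift1.png",v)
E
```

```text
False
4.9833 [500.95322479 -67.29293375  81.58919287] 20.469586448880143 19.4932821393013 [-0.53525934 -0.12233039  2.62927915]
5.9167 [500.19331952 -67.19091707 119.73069739] 20.240086136932977 19.621207416057587 [ 0.92426632 -0.89442592 -2.38489553]
```

View pics/lift1.png

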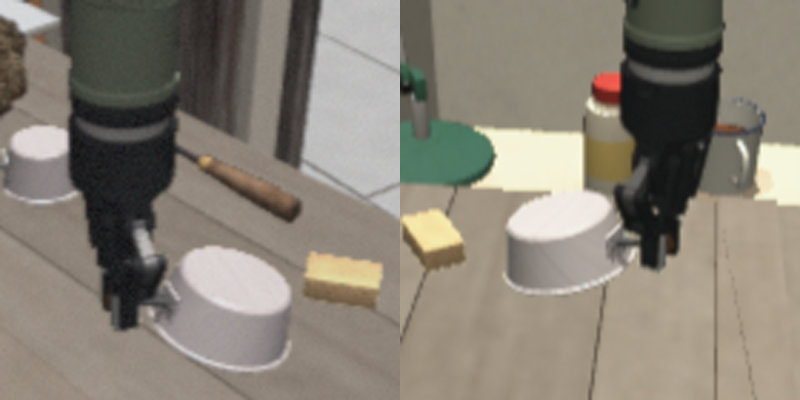

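The knob is held. The pan is tipping about its far edge, and the ball turns between the fingers. I'll go on lifting.

```bash
python3 - <<'E'
from w import *
K=np.array([500.5,-67.3])
for z in (170,205,232):
    ctrl.move_l([*K,z],vel=50); s=sensors.read_state(); print(s["t"],s["eef_pos"].round(1),s["grip_width"].round(2),s["grasp_force"],s["force"].round(2),s["wrist_torque"].round(3))
ctrl.hold(0.3)
p,_=optics.grab_frame("scene"); q,_=optics.grab_frame("side")
v=np.hstack([cv2.resize(i[y:y+170,x:x+170,::-1],(400,400),interpolation=2) for i,x,y in((p,200,100),(q,190,60))]); cv2.imwrite("pics/lift2.png",v)
E
```

```text
Traceback (most recent call last):
AttributeError: 'float' object has no attribute 'round'
```

```bash
cat >> w.py <<'E'
def st():
    s=sensors.read_state(); print(round(s["t"],2),np.round(s["eef_pos"],1),round(s["grip_width"],2),round(s["grasp_force"],1),np.round(s["force"],2),np.round(s["wrist_torque"],3)); return s
def pics(name,x1=200,y1=100,x2=190,y2=60,w=170):
    p,_=optics.grab_frame("scene"); q,_=optics.grab_frame("side")
    cv2.imwrite(f"pics/{name}.png",np.hstack([cv2.resize(i[y:y+w,x:x+w,::-1],(400,400),interpolation=2) for i,x,y in((p,x1,y1),(q,x2,y2))]))
E
python3 - <<'E'
from w import *
K=np.array([500.5,-67.3]); st()
for z in (205,232):
    ctrl.move_l([*K,z],vel=50); st()
ctrl.hold(0.3); st(); pics("lift2")
E
```

```text
7.17 [499.9 -67.1 169.6] 20.35 19.7 [-0.72 -0.13 -1.31] [0.05  0.158 0.045]
8.02 [500.8 -67.4 206. ] 20.45 20.0 [-1.64  0.61  5.11] [ 0.1    0.331 -0.071]
8.71 [500.8 -67.4 232.1] 19.96 19.7 [ 0.08  0.32 -3.64] [-0.023 -0.072  0.016]
9.01 [500.4 -67.3 231.7] 20.37 19.7 [ 0.56  0.72 -3.68] [-0.107 -0.104  0.098]
```

View pics/lift2.png

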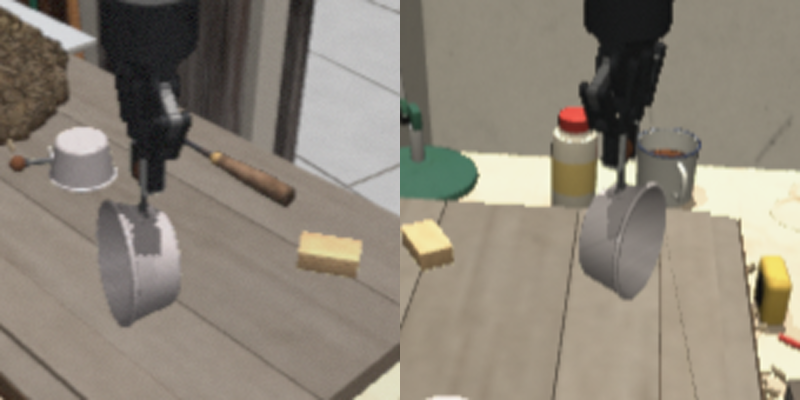

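The pan hangs below the knob with its bottom facing away from the robot (scene crop at about (140,260)). Next I set its edge down and lead it forward.

```bash
python3 - <<'E'
from w import *
a=np.radians(-15.8); d=np.array([np.cos(a),np.sin(a)]); K=np.array([500.5,-67.3])
P=lambda s,z:[*(K+s*d),z]
ctrl.move_l(P(16,232),vel=60); ctrl.hold(0.3); st()
hit=ctrl.move_l(P(28,196),vel=30,threshold=3); s=st(); print(hit)
s0=(s["eef_pos"][:2]-K)@d; z0=s["eef_pos"][2]
ph0=np.radians(2); rim=s0-(153*np.sin(ph0)+25*np.cos(ph0)); print("s0",s0,"rim",rim)
for deg in (8,13.5,22,30,38):
    f=np.radians(deg)
    if deg<=13.5: ds,h=rim+153*np.sin(f)+25*np.cos(f),153*np.cos(f)-25*np.sin(f)
    else: ds,h=rim+51.4+141*np.sin(f)-25*np.cos(f),141*np.cos(f)+25*np.sin(f)
    ctrl.move_l(P(ds,49+h+6),vel=50); print(deg,end=" "); st()
pics("lean",x1=220)
E
```

```text
9.82 [515.9 -71.6 232. ] 20.19 19.7 [ 0.37 -0.26 -3.12] [-0.031 -0.083  0.028]
10.65 [524.  -74.  208.6] 20.37 20.1 [ 0.97 -0.88  3.69] [-0.078 -0.286  0.008]
True
s0 24.382803116933363 rim -5.9415905540266785
8 11.17 [539.8 -78.4 203.3] 20.37 20.1 [ 3.05 -1.66  5.6 ] [-0.02  -0.339 -0.015]
13.5 11.62 [553.3 -82.3 199. ] 19.91 20.5 [1.66 0.03 8.72] [-0.04  -0.063  0.052]
22 12.19 [572.1 -87.6 194.3] 20.25 20.3 [-0.21 -0.09  1.97] [-0.031  0.034  0.02 ]
30 12.74 [590.8 -92.8 188.7] 20.22 20.1 [-0.53  0.95 -1.95] [ 0.101  0.137 -0.03 ]
38 13.29 [609.1 -98.  181.5] 20.3 20.1 [-1.18 -0.15 -1.24] [0.044 0.141 0.001]
```

View pics/lean.png

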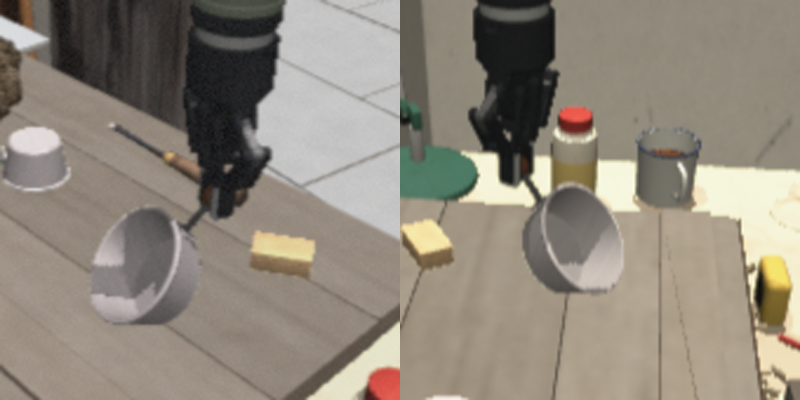

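The pan is leaning on its bottom edge, mouth toward the robot, at about 38°. Before laying it down I'll check that the yellow block at scene pixel (340,208) is clear of the fingers.

```bash
python3 - <<'E'
from w import *
for n,px in (("scene",[(328,208),(353,208),(340,200),(340,216)]),("side",[(192,158),(210,166),(206,155),(200,172)])):
    c=np.load(n+".npz"); print(n,[onplane(c,*q,60).round().tolist()[:2] for q in px])
E
```

```text
scene [[690.0, -83.0], [741.0, -117.0], [738.0, -75.0], [692.0, -122.0]]
side [[745.0, -118.0], [687.0, -94.0], [715.0, -142.0], [702.0, -61.0]]
```

The block spans about x 690–745, y -130 to -65. The straight path would bring the fingers against it, so I'll draw the pan back about 24 mm while laying it down.

```bash
python3 - <<'E'
from w import *
a=np.radians(-15.8); d=np.array([np.cos(a),np.sin(a)]); K=np.array([500.5,-67.3]); rim=-5.94
P=lambda s,z:[*(K+s*d),z]
for deg,sh in ((48,0),(56,0),(64,-6),(71,-14),(78,-20),(84,-24),(88,-24)):
    f=np.radians(deg); ds,h=rim+51.4+141*np.sin(f)-25*np.cos(f)+sh,141*np.cos(f)+25*np.sin(f)
    ctrl.move_l(P(ds,49+h+6),vel=50); print(deg,end=" "); st()
hit=ctrl.move_l(P(ds,79.5),vel=20,threshold=5); print(hit); st()
pics("down",x1=220)
E
```

```text
48 14.04 [ 629.2 -103.8  167.9] 20.1 20.1 [-0.02  0.44 -0.06] [0.027 0.108 0.047]
56 14.59 [ 643.5 -107.8  154.4] 20.18 20.2 [ 0.62 -0.26  0.29] [-0.028 -0.089 -0.022]
64 15.07 [ 649.9 -109.7  139. ] 20.22 20.3 [ 2.71 -1.52  1.03] [-0.155 -0.364  0.03 ]
71 15.53 [ 649.5 -109.4  122.9] 20.14 20.2 [ 0.57 -0.37  0.46] [0.032 0.126 0.036]
78 15.99 [ 652.  -110.1  108. ] 20.06 20.2 [ 0.45  0.5  -0.28] [-0.06   0.068  0.021]
84 16.43 [ 652.9 -110.4   93.9] 19.91 20.2 [-0.64 -0.1  -0.72] [0.01  0.013 0.058]
88 16.77 [ 655.6 -111.2   84.4] 20.33 20.2 [-0.62  0.67 -1.18] [ 0.049  0.037 -0.014]
False
17.19 [ 656.9 -111.5   80.6] 20.49 20.5 [ 1.43 -0.7   3.6 ] [-0.006 -0.054  0.034]
```

View pics/down.png

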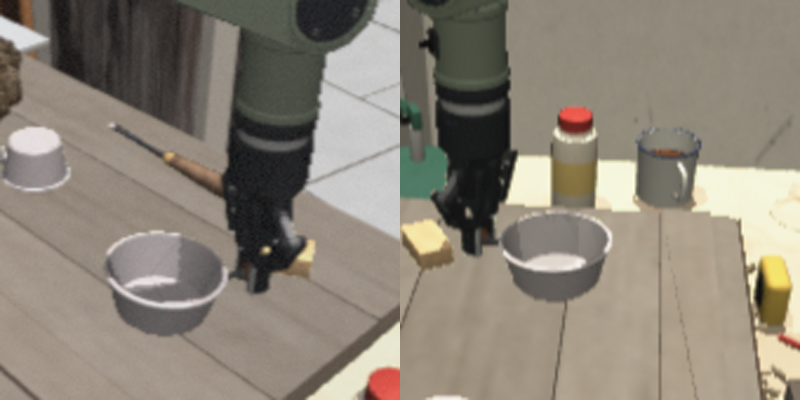

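The pan is mouth up and flat (scene crop at about (165,285)), the knob is still held, and the block is untouched. I'll release it, back off straight up and check.

```bash
python3 - <<'E'
from w import *
ctrl.gripper_to(36,force=20); s=st()
p=s["eef_pos"]; ctrl.move_l([p[0],p[1],230],vel=80); ctrl.hold(0.5); st()
pics("end",x1=220)
E
```

```text
17.59 [ 654.9 -111.    78.4] 36.08 0.0 [ 0.42 -0.88 -0.42] [-0.024  0.002 -0.006]
20.12 [ 654.9 -111.   230. ] 36.31 0.0 [-0.81  0.44 -0.03] [-0.026 -0.004  0.032]
```

View pics/end.png

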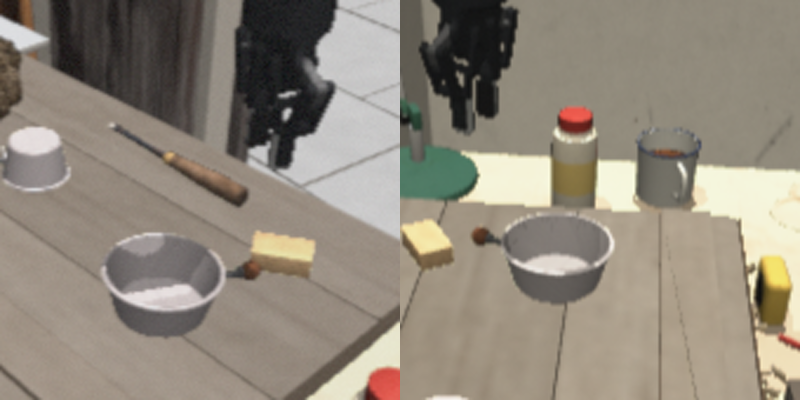

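The wide pan stands mouth up and flat on the board with its knob free. The narrow pan is still mouth down, and the robot is clear of everything.

```bash
python3 -c "
from plant import ctrl
print(ctrl.finish_job())"
```

```text
the job is handed in; nothing more can be done
None
```

The wide pan now stands mouth up and flat on the board, by my path reckoning about 25–30 mm nearer the robot than where it started (kept clear of the yellow block); the narrow pan was left mouth down, and the job was handed in at about 20 s.

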